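# Nudge two brass discs home into a carrier plate

### The job

Two loose brass discs lie on the aluminium plate: with the fingertips, gently push each one across the plate until it drops into the round recess of its own size and sits fully home, flat and flush with the plate. Only slide the discs, do not pinch them, lift them or push them off the plate, and leave everything else on the plate and bench where it is.

Things in the scene. Friction and masses are not known exactly. Their poses are not given: they have to be found in the camera images.
- plate_top (a point): Centre of the top face of the aluminium carrier plate. The plate is fixed, 220 mm along its own x, 340 mm along its own y and 24 mm thick, lying on the bench top (z = 0), so its top face is at z = 24 mm; it is turned on the bench by up to 0.4 rad about the vertical. This point's x and y axes are the plate's, z is up. Four wooden bench dogs (20 mm across, 18 mm tall, lower than the plate) stand against its two long edges.
- recess_large (a point): Centre of the mouth of the large round recess (counterbore) in the plate, level with the plate's top face: 60 mm across, 10 mm deep, dark flat floor, upright walls with a 1 mm chamfer. It lies 45 mm from the plate's centre along the plate's +x.
- recess_small (a point): Centre of the mouth of the small round recess in the plate, level with the plate's top face: 40 mm across, 10 mm deep, dark flat floor, upright walls with a 1 mm chamfer. It lies 45 mm from the plate's centre along the plate's -x.
- disc_large_center (a point): Centre (half-way up) of the large loose solid brass disc, 56 mm in diameter, 10 mm thick, about 0.2 kg, axis z. It starts lying flat on the plate's top near one of the plate's two ends (along its y), its centre 5 mm above the top face. It fits the large recess with 2 mm clearance all round; seated, its top is flush with the plate and its centre 5 mm below the top face.
- disc_small_center (a point): Centre (half-way up) of the small loose solid brass disc, 36 mm in diameter, 10 mm thick, about 0.09 kg, axis z. It starts lying flat on the plate's top near the other end. It fits the small recess with 2 mm clearance all round; seated, its top is flush with the plate and its centre 5 mm below the top face.
- socket: Bystander: black steel wrench socket, 24 mm across, 38 mm tall, standing on the plate's top beside the small recess; origin at the centre of its underside.
- nut: Bystander: dark steel hex nut, 22 mm across corners, 10 mm thick, lying on the plate's top beside the large recess; origin at the centre of its underside.
- bearing: Bystander: dark bearing ring, 52 mm across, 15 mm tall, lying on the bench beyond the plate; origin at the centre of its underside.
- tape: Bystander: blue roll of tape, 100 mm across, 24 mm tall, lying on the bench to the left; origin at the centre of its underside.
- screwdriver: Bystander: screwdriver lying on the bench to the right; origin on the bench under it.
- wrench: Bystander: wrench lying on the bench to the right; origin on the bench under it.
- cup: Bystander: paper cup, 80 mm across, 100 mm tall, on the bench to the left; origin at the centre of its underside.
- oil: Bystander: small oil bottle, 60 mm across, 150 mm tall, on the bench to the right; origin at the centre of its underside.
Not all that is in view belongs to the job. What is shaped like the part that bears disc_large_center but blue is not meant.

How it is judged:
By the outcome, as a careful person would: the job done as asked, in the order asked, and still so for the second after the job is handed in, with the robot touching nothing.
It also fails if it takes over 72 s, if anything falls off the work surface, if the arm or the gripper's body presses on something with over 40 N, if the wrist force passes 120 N, or if a joint passes its speed limit or range.

### The arm

A 6-joint arm with a two-finger parallel gripper is mounted at the origin on the work surface. World frame = base frame: x ahead of the robot, y to its left, z up, the work surface at z = 0. Lengths are in m, angles in rad, forces in N, time in s.
With the tool pointing down it reaches from about 0.3 to 0.775 m from the base axis. Payload 14.6 kg.
Tool frame: the origin (TCP) lies on the mounting face of the last link; the fingertips stand 199 mm ahead of it and the grasp point (between the pads) lies 180 mm ahead of it; z points along the fingers, y is the line along which they close (so a half turn about z gives the same grasp; the last joint's range is limited). The gripper opens to 94 mm and grips with 3 to 60 N. Pads are 16 mm wide; open, the fingers measure 119 mm over their backs; the gripper's body (75 mm by 177 mm) begins 78 mm behind the grasp point.
Start: joints at [1.109, 0.3, 1.521, -0, 1.321, -0.067], TCP at [0.212, 0.508, 0.405] pointing down, gripper open.
Joint ranges: [-3.03, 3.03], [-0.79, 2.21], [0.23, 2.52], [-1.04, 4.18], [0, 3.07], [-2.55, 2.55]. Speed limits (rad/s): [2.22, 2.22, 2.57, 3.14, 3.14, 3.14].

### API

Orientations are given as [roll, pitch, yaw] about the fixed x, y, z axes, in that order (R = Rz(yaw) Ry(pitch) Rx(roll)).
In Python, from station import get_obs, camera, hand_in gives the robot as it stands.
- The arm moves only by the tool apply_moves, never from a script. Its argument "increments" is a list of rows, each an object of numbers: "tx", "ty", "tz": the shift along the tool's x, y, z as a fraction of full scale; "ax", "ay", "az": the turn, a rotation vector about the tool's x, y, z as a fraction of full scale. In form: [{"tx": .., "ty": .., "tz": .., "ax": .., "ay": .., "az": ..}, ...]. A call has 1 to 12 rows; each row shifts and turns the commanded pose from where the row before left it, along the tool's axes as they then stand; what a row does not reach is not made up. Full scale, the value 1, is 30 mm for a shift and 5 degrees for a turn. A row lasts 1/8 s, in which the tool goes at most 62.5 mm and 10.7 degrees, less where a joint would pass 70% of its speed; a pose out of reach is approached as far as the arm can. A call with a number of a shift or a turn outside -1 to 1 is refused whole. A call with a gripper value outside its range is refused whole. "jaw" is the closure, from 0 (fully open) to 1 (shut), set as the call begins (left out, the last holds). The fingers move at their own pace and stop on an object; "force" is the grip in N (left out, the last holds). Time passes only in rows, so rows that do not move let the fingers close. It gives the time, the measured TCP pose, the force, the opening and the grip force at its end, in the units of the state.
- get_obs(): the state, without advancing time (a new reading comes with each control period).
- camera(name): name is "scene" or "top"; returns a dict with "pixels" (400x640x3 uint8, red, green, blue), "camera_matrix" (3x3 intrinsics, pixels), "dist" ([k1, k2, p1, p2, k3] as OpenCV has them; the pictures are not rectified), "R" (3x3) and "t" (3): a world point X has camera coordinates R X + t. Camera axes: x right, y down, z forward; pixel columns grow to the right and rows downward; lengths in m; the calibration is good to about 2 mm. A picture is of the moment at which its call begins. There is no depth.
- hand_in(): hands the job in; it is judged then, once.
The state is a dict: "time_s": time; "qpos": joint angles; "joint_vel": joint speeds; "tau": joint torques, N m; "ee_pos": TCP position; "eef_rot": TCP orientation; "force": force on the tool from outside, world axes, zero at the start; "moment": the same for the moment, N m; "grip_width": finger opening in m; "grip_force": force on a finger pad.
Only numpy, scipy, OpenCV 4.12 (cv2) and the standard library are available. Lean on these libraries where they do the work, as an engineer would, in place of code of your own. Each camera call takes 0.05 s, during which the arm holds its last target. There are 200 camera calls.

## Working session

There is one attempt and no reset: what is moved stays moved. The work goes in short steps, Python scripts to look and compute and a tool call to move; the robot and the scene stay as the last step left them, time stands still between calls to the robot, and variables do not carry over. Pictures are saved under pics/ and viewed, at most 10 in all, crops included, and the job is handed in when it is done.

Besides the shell and the picture viewer there is one more tool, called after "Request:" as name(argument=value, ...) on one line, values as JSON. apply_moves: Moves the arm, as the interface text tells. Its arguments: {"type":"object","properties":{"increments":{"type":"array"},"jaw":{"type":"number"},"force":{"type":"number"}},"required":["increments"]}

```bash
mkdir -p pics
python3 - <<'E'
from station import get_obs,camera
import cv2,numpy as np
for n in("top","scene"):
    c=camera(n);cv2.imwrite(f"pics/{n}0.png",c["pixels"][:,:,::-1])
    np.savez(n+"0.npz",**c)
    print(n,c["camera_matrix"],c["dist"],c["R"],c["t"], -np.array(c["R"]).T@c["t"])
print(get_obs())
E
```

```text
top [[438.67309014   0.         310.44602871]
 [  0.         438.67309014 202.95141979]
 [  0.           0.           1.        ]] [-0.00946292  0.          0.          0.          0.        ] [[-0.00536968 -0.99994804  0.00866504]
 [-0.99559002  0.00453431 -0.09370144]
 [ 0.09365728 -0.00912997 -0.99556263]] [-0.02677792  0.59817858  1.13539298] [ 0.48905901 -0.01912274  1.18663705]
scene [[427.39464076   0.         315.77559769]
 [  0.         427.39464076 198.75622144]
 [  0.           0.           1.        ]] [-0.04272356  0.          0.          0.          0.        ] [[-0.17816015  0.98384359  0.01762831]
 [ 0.55755876  0.11569507 -0.82203581]
 [-0.81079417 -0.1366252  -0.56916286]] [ 0.15198428 -0.28679454  1.58537597] [1.47239595 0.10025427 0.66390251]
{'time_s': 0.1, 'qpos': array([ 1.10938596e+00,  3.00410253e-01,  1.52151639e+00, -3.25371799e-05,
        1.32073301e+00, -6.65680927e-02]), 'joint_vel': array([-0.0006083 , -0.00051995, -0.00136441, -0.00037255,  0.00170271,
        0.00133754]), 'tau': array([-5.88285457e-04, -5.32648408e+01, -3.53275466e+01,  7.08730705e-02,
        2.35499628e-02, -9.11484358e-05]), 'ee_pos': array([0.21153876, 0.50765755, 0.40414697]), 'eef_rot': array([-3.14052593e+00, -3.95284515e-05,  2.74675843e+00]), 'force': array([0.52567605, 0.09405991, 0.12765558]), 'moment': array([-4.13453003e-03, -1.62412981e-02,  2.59608647e-06]), 'grip_force': 0.0, 'grip_width': 0.09382604439512578}
```

View pics/top0.png

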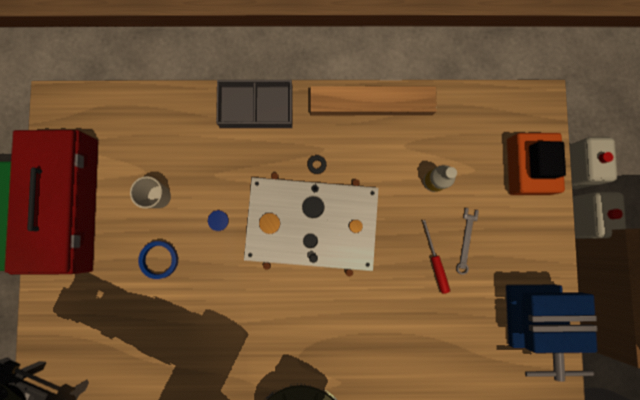

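View pics/scene0.png

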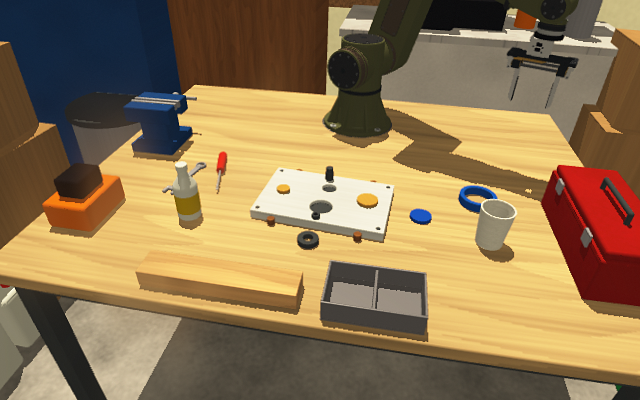

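The top view shows the large disc at about (269,223) and the small disc at (355,227). The large recess is at (313,207), the small recess at (310,241), the nut at (315,188) and the socket at (312,257). The blue decoy at (218,220) lies off the plate. The scene view agrees with this layout.

```bash
cat > h.py <<'E'
import cv2,numpy as np
def ray(c,uv,z):
    p=cv2.undistortPoints(np.array(uv,float).reshape(-1,1,2),c["camera_matrix"],c["dist"]).reshape(-1,2)
    d=np.c_[p,np.ones(len(p))]@c["R"]; o=-c["R"].T@c["t"]
    return (o+d*((z-o[2])/d[:,2])[:,None])[:,:2]
def blobs(mask,amin):
    n,_,_,_=0,0,0,0
    cs,_=cv2.findContours(mask.astype(np.uint8),cv2.RETR_EXTERNAL,cv2.CHAIN_APPROX_NONE)
    return [k for k in cs if cv2.contourArea(k)>amin]
def cen(k):
    m=cv2.moments(k); return [m['m10']/m['m00'],m['m01']/m['m00']]
def discs(c,z=.033):
    h=cv2.cvtColor(c["pixels"],cv2.COLOR_RGB2HSV);x=h.astype(int)
    m=(x[...,0]>8)&(x[...,0]<28)&(x[...,1]>110)&(x[...,2]>110)
    return m
E
python3 - <<'E'
from h import *
for n in("top","scene"):
    c=dict(np.load(n+"0.npz"));im=c["pixels"];h=cv2.cvtColor(im,cv2.COLOR_RGB2HSV)
    white=(h[...,1]<60)&(h[...,2]>120)
    ks=blobs(white,3000); 
    for k in ks:
        x,y,w,hh=cv2.boundingRect(k)
        u,v=cen(k)
        if not(240<u<390 and 170<v<260):continue
        W=ray(c,k,.024); r=cv2.minAreaRect(W.astype(np.float32)*1000); print(n,"plate",r)
        pm=np.zeros(im.shape[:2],np.uint8);cv2.drawContours(pm,[cv2.convexHull(k)],-1,1,-1)
        pm=cv2.erode(pm,np.ones((3,3)))
        for nm,m,z in(("dark",(h[...,2]<110),.024),("orange",(h[...,1]>110)&(h[...,2]>110),.0335)):
            for b in blobs(m&(pm>0),15):
                q=ray(c,b,z)*1000; (cx,cy),rr=cv2.minEnclosingCircle(q.astype(np.float32))
                print(nm,np.round(cen(b),1),np.round(ray(c,[cen(b)],z)*1000,1),"enc",round(cx,1),round(cy,1),"d",round(2*rr,1), cv2.contourArea(b))
E
```

```text
top plate ((520.7298583984375, -29.755767822265625), (336.9029541015625, 174.3656463623047), 85.57032012939453)
dark [312.1 256.4] [[457.  -33.3]] enc 456.2 -32.3 d 31.6 77.0
dark [310.  240.5] [[498.9 -28. ]] enc 499.0 -28.1 d 39.4 151.5
dark [312.7 208.1] [[584.6 -35.6]] enc 588.6 -35.9 d 60.0 308.5
orange [355.6 225.9] [[ 536.3 -148.2]] enc 536.6 -148.0 d 35.3 121.0
orange [269. 223.] [[545.1  79.4]] enc 545.0 79.2 d 55.5 322.0
scene plate ((558.7334594726562, -32.20027160644531), (340.46600341796875, 247.88922119140625), 85.0906753540039)
dark [319.4 209. ] [[604.2 -36.1]] enc 609.7 -37.2 d 76.9 206.5
dark [328.9 188.8] [[506.8 -26.7]] enc 505.1 -26.7 d 33.4 39.0
dark [329.  178.2] [[452.9 -34.9]] enc 452.0 -37.9 d 33.5 27.5
orange [357.3 233.1] [[693.2  68.8]] enc 693.6 68.2 d 18.8 22.5
orange [270.7 217.4] [[ 674.9 -144.2]] enc 675.5 -144.6 d 17.7 17.0
orange [367.1 200. ] [[552.8  80.4]] enc 552.7 78.7 d 64.8 213.5
orange [282.9 188.5] [[ 544.9 -145.8]] enc 544.4 -144.9 d 46.4 85.0
```

Request:
apply_moves(increments=[{"tz": 0.41, "az": 0.933}, {"tz": 0.41, "az": 0.933}, {"tz": 0.41, "az": 0.933}, {"tz": 0.41, "az": 0.933}, {"tz": 0.41, "az": 0.933}, {"tz": 0.41, "az": 0.933}, {"tz": 0.41, "az": 0.933}, {"tz": 0.41, "az": 0.933}, {"tz": 0.41, "az": 0.933}, {"tz": 0.41, "az": 0.933}], jaw=0.68, force=10)

```text
schema error: expected keys tx, ty, tz, ax, ay, az
```

Request:
apply_moves(increments=[{"tx": -0.97, "ty": 0.33}, {"tx": -0.97, "ty": 0.33}, {"tx": -0.97, "ty": 0.33}, {"tx": -0.97, "ty": 0.33}, {"tx": -0.97, "ty": 0.33}, {"tx": -0.97, "ty": 0.33}, {"tx": -0.97, "ty": 0.33}, {"tx": -0.97, "ty": 0.33}])

```text
schema error: expected keys tx, ty, tz, ax, ay, az
```

Request:
apply_moves(increments=[{"tx": -0.97, "ty": 0.33}, {"tx": -0.97, "ty": 0.33}, {"tx": -0.97, "ty": 0.33}, {"tx": -0.97, "ty": 0.33}, {"tx": -0.97, "ty": 0.33}, {"tx": -0.97, "ty": 0.33}, {"tx": -0.97, "ty": 0.33}, {"tx": -0.97, "ty": 0.33}, {}])

```text
schema error: expected keys tx, ty, tz, ax, ay, az
```

All six keys are required in each row.

Request:
apply_moves(increments=[{"tx": 0, "ty": 0, "tz": 0.41, "ax": 0, "ay": 0, "az": 0.933}, {"tx": 0, "ty": 0, "tz": 0.41, "ax": 0, "ay": 0, "az": 0.933}, {"tx": 0, "ty": 0, "tz": 0.41, "ax": 0, "ay": 0, "az": 0.933}, {"tx": 0, "ty": 0, "tz": 0.41, "ax": 0, "ay": 0, "az": 0.933}, {"tx": 0, "ty": 0, "tz": 0.41, "ax": 0, "ay": 0, "az": 0.933}, {"tx": 0, "ty": 0, "tz": 0.41, "ax": 0, "ay": 0, "az": 0.933}, {"tx": 0, "ty": 0, "tz": 0.41, "ax": 0, "ay": 0, "az": 0.933}, {"tx": 0, "ty": 0, "tz": 0.41, "ax": 0, "ay": 0, "az": 0.933}, {"tx": 0, "ty": 0, "tz": 0.41, "ax": 0, "ay": 0, "az": 0.933}, {"tx": 0, "ty": 0, "tz": 0.41, "ax": 0, "ay": 0, "az": 0.933}], jaw=0.68, force=10)

```text
time_s: 1.35
ee_pos: [0.2115, 0.5076, 0.2809]
eef_rot: [-3.141, 0.0, 1.93]
force: [0.9, -0.1, -0.3]
grip_width: 0.0301
grip_force: 0.0
```

Request:
apply_moves(increments=[{"tx": -0.97, "ty": 0.33, "tz": 0, "ax": 0, "ay": 0, "az": 0}, {"tx": -0.97, "ty": 0.33, "tz": 0, "ax": 0, "ay": 0, "az": 0}, {"tx": -0.97, "ty": 0.33, "tz": 0, "ax": 0, "ay": 0, "az": 0}, {"tx": -0.97, "ty": 0.33, "tz": 0, "ax": 0, "ay": 0, "az": 0}, {"tx": -0.97, "ty": 0.33, "tz": 0, "ax": 0, "ay": 0, "az": 0}, {"tx": -0.97, "ty": 0.33, "tz": 0, "ax": 0, "ay": 0, "az": 0}, {"tx": -0.97, "ty": 0.33, "tz": 0, "ax": 0, "ay": 0, "az": 0}, {"tx": -0.97, "ty": 0.33, "tz": 0, "ax": 0, "ay": 0, "az": 0}])

```text
time_s: 2.35
ee_pos: [0.3685, 0.3171, 0.2815]
eef_rot: [-3.141, 0.0, 1.933]
force: [-0.7, 0.1, -0.0]
grip_width: 0.0299
grip_force: 0.0
```

Request:
apply_moves(increments=[{"tx": -0.97, "ty": 0.33, "tz": 0, "ax": 0, "ay": 0, "az": 0}, {"tx": -0.97, "ty": 0.33, "tz": 0, "ax": 0, "ay": 0, "az": 0}, {"tx": -0.97, "ty": 0.33, "tz": 0, "ax": 0, "ay": 0, "az": 0}, {"tx": -0.97, "ty": 0.33, "tz": 0, "ax": 0, "ay": 0, "az": 0}, {"tx": -0.97, "ty": 0.33, "tz": 0, "ax": 0, "ay": 0, "az": 0}, {"tx": -0.97, "ty": 0.33, "tz": 0, "ax": 0, "ay": 0, "az": 0}, {"tx": -0.97, "ty": 0.33, "tz": 0, "ax": 0, "ay": 0, "az": 0}, {"tx": -0.97, "ty": 0.33, "tz": 0, "ax": 0, "ay": 0, "az": 0}, {"tx": 0, "ty": 0, "tz": 0, "ax": 0, "ay": 0, "az": 0}])

```text
time_s: 3.48
ee_pos: [0.5251, 0.1271, 0.2813]
eef_rot: [-3.141, 0.0, 1.93]
force: [-0.5, -0.4, 0.1]
grip_width: 0.0299
grip_force: 0.0
```

Request:
apply_moves(increments=[{"tx": 0, "ty": 0.06, "tz": 0.6, "ax": 0, "ay": 0, "az": 0}, {"tx": 0, "ty": 0, "tz": 0.6, "ax": 0, "ay": 0, "az": 0}, {"tx": 0, "ty": 0, "tz": 0.4, "ax": 0, "ay": 0, "az": 0}, {"tx": 0, "ty": 0, "tz": 0.22, "ax": 0, "ay": 0, "az": 0}, {"tx": 0, "ty": 0, "tz": 0, "ax": 0, "ay": 0, "az": 0}, {"tx": -0.3, "ty": 0, "tz": 0, "ax": 0, "ay": 0, "az": 0}, {"tx": -0.3, "ty": 0, "tz": 0, "ax": 0, "ay": 0, "az": 0}, {"tx": -0.2, "ty": 0, "tz": 0, "ax": 0, "ay": 0, "az": 0}, {"tx": -0.2, "ty": 0, "tz": 0, "ax": 0, "ay": 0, "az": 0}, {"tx": -0.2, "ty": 0, "tz": 0, "ax": 0, "ay": 0, "az": 0}, {"tx": -0.2, "ty": 0, "tz": 0, "ax": 0, "ay": 0, "az": 0}])

```text
time_s: 4.85
ee_pos: [0.5412, 0.0894, 0.2271]
eef_rot: [3.142, -0.0, 1.933]
force: [-1.6, 2.2, 1.0]
grip_width: 0.03
grip_force: 1.4
```

Request:
apply_moves(increments=[{"tx": -0.2, "ty": 0, "tz": 0, "ax": 0, "ay": 0, "az": 0}, {"tx": -0.2, "ty": 0, "tz": 0, "ax": 0, "ay": 0, "az": 0}, {"tx": -0.2, "ty": 0, "tz": 0, "ax": 0, "ay": 0, "az": 0}, {"tx": -0.2, "ty": 0, "tz": 0, "ax": 0, "ay": 0, "az": 0}, {"tx": -0.2, "ty": 0, "tz": 0, "ax": 0, "ay": 0, "az": 0}, {"tx": -0.2, "ty": 0, "tz": 0, "ax": 0, "ay": 0, "az": 0}, {"tx": -0.2, "ty": 0, "tz": 0, "ax": 0, "ay": 0, "az": 0}, {"tx": -0.1, "ty": 0, "tz": 0, "ax": 0, "ay": 0, "az": 0}, {"tx": 0, "ty": 0, "tz": 0, "ax": 0, "ay": 0, "az": 0}])

```text
time_s: 5.98
ee_pos: [0.557, 0.0473, 0.227]
eef_rot: [-3.142, 0.0, 1.932]
force: [-0.8, 0.8, -0.1]
grip_width: 0.0304
grip_force: 0.3
```

Run:
```python
from station import get_obs,camera
from h import *
P=[]
for n in("top","scene"):
    c=camera(n);np.savez(n+"1.npz",**c);a=c["pixels"]
    x,y=(210,140) if n=="top" else (230,140)
    P.append(cv2.resize(a[y:y+130,x:x+190],None,fx=4,fy=4)[:300] if 0 else cv2.resize(a[y:y+130,x:x+190],(430,294),interpolation=cv2.INTER_CUBIC))
    h=cv2.cvtColor(a,cv2.COLOR_RGB2HSV)
    for b in blobs((h[...,0]>8)&(h[...,0]<26)&(h[...,1]>110)&(h[...,2]>110),40):
        if cv2.contourArea(b)<900:
            q=ray(c,b,.0335)*1000;(cx,cy),r=cv2.minEnclosingCircle(q.astype(np.float32))
            if 450<cx<650 and -190<cy<150: print(n,np.round(cen(b),1),round(cx,1),round(cy,1),round(2*r,1))
cv2.imwrite("pics/p1.png",np.vstack(P)[:,:,::-1]);o=get_obs();print(o["ee_pos"],o["eef_rot"],o["force"],o["time_s"])
```

```text
top [355.4 225.9] 536.7 -147.6 35.2
scene [342.4 202.1] 574.3 17.7 67.4
scene [283.  188.7] 544.7 -144.9 45.7
[0.55693877 0.04747366 0.22690865] [-3.14139053e+00  2.65611098e-04  1.93259837e+00] [ 0.39809488 -0.01001634  0.06427235] 6.075
```

View pics/p1.png

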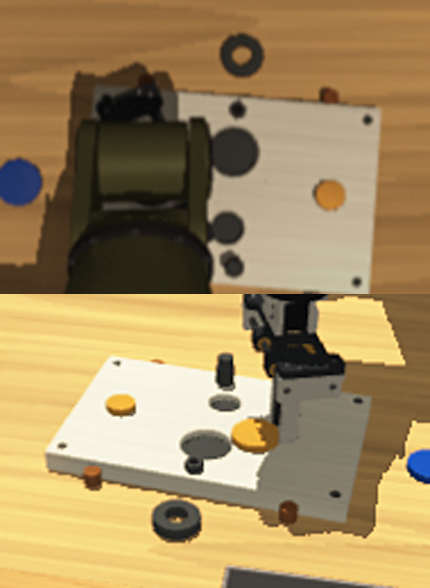

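The upper half (top view) shows the arm hiding the large disc. The lower half (scene view) shows the disc between the fingertips at about (255,433), heading for the recess at (205,445). The line and the distance agree with the arm pose.

Request:
apply_moves(increments=[{"tx": -0.2, "ty": 0, "tz": 0, "ax": 0, "ay": 0, "az": 0}, {"tx": -0.2, "ty": 0, "tz": 0, "ax": 0, "ay": 0, "az": 0}, {"tx": -0.2, "ty": 0, "tz": 0, "ax": 0, "ay": 0, "az": 0}, {"tx": -0.2, "ty": 0, "tz": 0, "ax": 0, "ay": 0, "az": 0}, {"tx": -0.2, "ty": 0, "tz": 0, "ax": 0, "ay": 0, "az": 0}, {"tx": -0.2, "ty": 0, "tz": 0, "ax": 0, "ay": 0, "az": 0}, {"tx": -0.2, "ty": 0, "tz": 0, "ax": 0, "ay": 0, "az": 0}, {"tx": -0.15, "ty": 0, "tz": 0, "ax": 0, "ay": 0, "az": 0}, {"tx": -0.1, "ty": 0, "tz": 0, "ax": 0, "ay": 0, "az": 0}, {"tx": 0, "ty": 0, "tz": 0, "ax": 0, "ay": 0, "az": 0}])

```text
time_s: 7.32
ee_pos: [0.5746, 0.001, 0.2271]
eef_rot: [3.141, 0.0, 1.932]
force: [-0.3, 0.2, -0.4]
grip_width: 0.03
grip_force: 0.0
```

Request:
apply_moves(increments=[{"tx": -0.05, "ty": 0, "tz": 0, "ax": 0, "ay": 0, "az": 0}, {"tx": -0.05, "ty": 0, "tz": 0, "ax": 0, "ay": 0, "az": 0}, {"tx": -0.05, "ty": 0, "tz": 0, "ax": 0, "ay": 0, "az": 0}, {"tx": 0, "ty": 0, "tz": 0, "ax": 0, "ay": 0, "az": 0}])

```text
time_s: 7.82
ee_pos: [0.5761, -0.003, 0.227]
eef_rot: [-3.142, 0.0, 1.933]
force: [-0.0, 0.8, -0.1]
grip_width: 0.03
grip_force: 0.2
```

```bash
cat > look.py <<'E'
import sys
from station import get_obs,camera
from h import *
P=[]
for n in("top","scene"):
    c=camera(n);np.savez(n+sys.argv[1]+".npz",**c);a=c["pixels"]
    x,y=(210,140) if n=="top" else (240,150)
    w=190 if n=="top" else 150
    P.append(cv2.resize(a[y:y+w*13//19,x:x+w],(430,294),interpolation=cv2.INTER_CUBIC))
    h=cv2.cvtColor(a,cv2.COLOR_RGB2HSV)
    for b in blobs((h[...,0]>8)&(h[...,0]<26)&(h[...,1]>110)&(h[...,2]>110),40):
        if cv2.contourArea(b)<900:
            for z in(.0335,.024):
                q=ray(c,b,z)*1000;(cx,cy),r=cv2.minEnclosingCircle(q.astype(np.float32))
                if 450<cx<650 and -190<cy<150: print(n,z,np.round(cen(b),1),round(cx,1),round(cy,1),round(2*r,1))
cv2.imwrite(f"pics/p{sys.argv[1]}.png",np.vstack(P)[:,:,::-1]);o=get_obs();print(o["ee_pos"],o["eef_rot"],o["force"],o["time_s"])
E
python3 look.py 2
```

```text
top 0.0335 [355.4 225.9] 536.7 -147.6 35.2
top 0.024 [355.4 225.9] 537.1 -148.7 35.5
scene 0.0335 [322.  204.9] 595.5 -30.9 69.6
scene 0.024 [322.  204.9] 582.3 -32.9 70.7
scene 0.0335 [283.  188.7] 544.7 -144.9 45.7
scene 0.024 [283.  188.7] 530.7 -148.6 46.4
[ 0.57607986 -0.00297511  0.22702826] [-3.14156792e+00  3.62324606e-05  1.93251503e+00] [0.28914874 1.14666007 0.53275546] 7.925
```

View pics/p2.png

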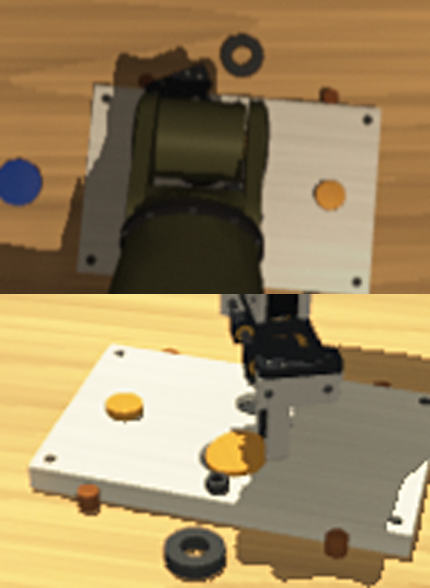

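The scene view shows the large disc at about (235,453), nearly over its recess. A sliver of dark still shows on its left, so I'll nudge it onward.

Request:
apply_moves(increments=[{"tx": -0.04, "ty": 0, "tz": 0, "ax": 0, "ay": 0, "az": 0}, {"tx": -0.04, "ty": 0, "tz": 0, "ax": 0, "ay": 0, "az": 0}, {"tx": -0.04, "ty": 0, "tz": 0, "ax": 0, "ay": 0, "az": 0}, {"tx": 0, "ty": 0, "tz": 0, "ax": 0, "ay": 0, "az": 0}])

```text
time_s: 8.43
ee_pos: [0.5774, -0.0064, 0.2271]
eef_rot: [-3.142, 0.0, 1.932]
force: [-0.7, -0.4, 0.3]
grip_width: 0.03
grip_force: 0.0
```

```bash
python3 look.py 3
```

```text
top 0.0335 [355.4 225.9] 536.7 -147.6 35.2
top 0.024 [355.4 225.9] 537.1 -148.7 35.5
scene 0.0335 [320.9 206.3] 604.6 -31.2 58.1
scene 0.024 [320.9 206.3] 591.5 -33.1 59.0
scene 0.0335 [283.  188.7] 544.7 -144.9 45.7
scene 0.024 [283.  188.7] 530.7 -148.6 46.4
[ 0.57735083 -0.00634867  0.22705289] [-3.14157079e+00  4.04682107e-05  1.93256433e+00] [ 0.38697523  0.23104965 -0.06506581] 8.525
```

View pics/p3.png

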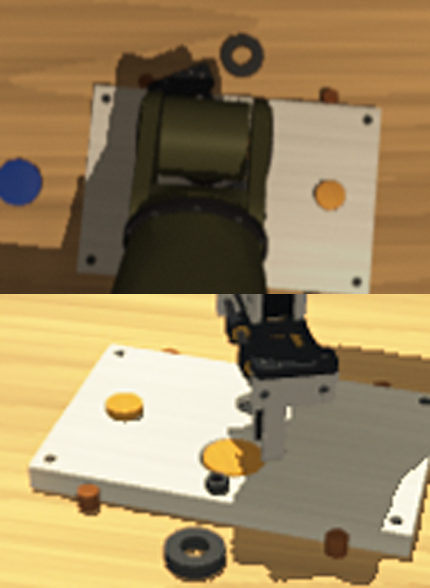

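The large disc has dropped in: its side wall is no longer visible and it looks flat. Next I'll lift and go behind the small disc.

Request:
apply_moves(increments=[{"tx": 0.1, "ty": 0, "tz": -0.3, "ax": 0, "ay": 0, "az": 0}, {"tx": 0, "ty": 0, "tz": -0.7, "ax": 0, "ay": 0, "az": 0}, {"tx": -0.1, "ty": 0, "tz": -1, "ax": 0, "ay": 0, "az": 0}, {"tx": 0, "ty": 0, "tz": 0, "ax": 0, "ay": 0, "az": 0.66}, {"tx": -0.924, "ty": -0.451, "tz": 0, "ax": 0, "ay": 0, "az": 0}, {"tx": -0.924, "ty": -0.451, "tz": 0, "ax": 0, "ay": 0, "az": 0}, {"tx": -0.924, "ty": -0.451, "tz": 0, "ax": 0, "ay": 0, "az": 0}, {"tx": -0.924, "ty": -0.451, "tz": 0, "ax": 0, "ay": 0, "az": 0}, {"tx": -0.924, "ty": -0.451, "tz": 0, "ax": 0, "ay": 0, "az": 0}, {"tx": -0.924, "ty": -0.451, "tz": 0, "ax": 0, "ay": 0, "az": 0}, {"tx": 0, "ty": 0, "tz": 0, "ax": 0, "ay": 0, "az": 0}], jaw=0.81)

```text
time_s: 9.9
ee_pos: [0.5494, -0.1906, 0.2876]
eef_rot: [3.141, 0.0, 1.873]
force: [-1.2, 0.4, -0.2]
grip_width: 0.0178
grip_force: 0.0
```

```bash
python3 look.py 4
```

```text
top 0.0335 [307.1 203.1] 594.8 -24.6 47.1
top 0.024 [307.1 203.1] 595.7 -24.6 47.5
[ 0.54975123 -0.18891034  0.28739641] [3.14133874e+00 5.20061722e-05 1.87474357e+00] [ 0.72816038  0.56471795 -0.47927036] 10.0
```

View pics/p4.png

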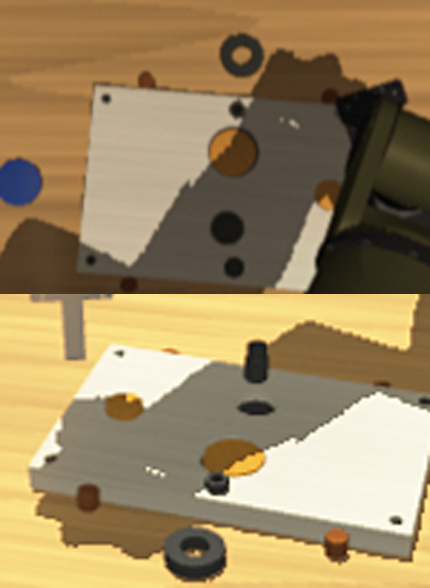

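The top view shows the large disc concentric in its recess at (232,152), and the scene view shows it flush. The nut and socket haven't moved. Next I'll descend and push the small disc.

Request:
apply_moves(increments=[{"tx": 0, "ty": 0, "tz": 0.6, "ax": 0, "ay": 0, "az": 0}, {"tx": 0, "ty": 0, "tz": 0.6, "ax": 0, "ay": 0, "az": 0}, {"tx": 0, "ty": 0, "tz": 0.5, "ax": 0, "ay": 0, "az": 0}, {"tx": 0, "ty": 0, "tz": 0.31, "ax": 0, "ay": 0, "az": 0}, {"tx": 0, "ty": 0, "tz": 0, "ax": 0, "ay": 0, "az": 0}, {"tx": 0.3, "ty": 0, "tz": 0, "ax": 0, "ay": 0, "az": 0}, {"tx": 0.2, "ty": 0, "tz": 0, "ax": 0, "ay": 0, "az": 0}, {"tx": 0.2, "ty": 0, "tz": 0, "ax": 0, "ay": 0, "az": 0}, {"tx": 0.2, "ty": 0, "tz": 0, "ax": 0, "ay": 0, "az": 0}, {"tx": 0.2, "ty": 0, "tz": 0, "ax": 0, "ay": 0, "az": 0}, {"tx": 0.2, "ty": 0, "tz": 0, "ax": 0, "ay": 0, "az": 0}, {"tx": 0.2, "ty": 0, "tz": 0, "ax": 0, "ay": 0, "az": 0}])

```text
time_s: 11.5
ee_pos: [0.5362, -0.1461, 0.2269]
eef_rot: [3.141, 0.0, 1.875]
force: [1.1, -0.5, 0.9]
grip_width: 0.0179
grip_force: 0.8
```

Request:
apply_moves(increments=[{"tx": 0.2, "ty": 0, "tz": 0, "ax": 0, "ay": 0, "az": 0}, {"tx": 0.2, "ty": 0, "tz": 0, "ax": 0, "ay": 0, "az": 0}, {"tx": 0.2, "ty": 0, "tz": 0, "ax": 0, "ay": 0, "az": 0}, {"tx": 0.2, "ty": 0, "tz": 0, "ax": 0, "ay": 0, "az": 0}, {"tx": 0.2, "ty": 0, "tz": 0, "ax": 0, "ay": 0, "az": 0}, {"tx": 0.2, "ty": 0, "tz": 0, "ax": 0, "ay": 0, "az": 0}, {"tx": 0.2, "ty": 0, "tz": 0, "ax": 0, "ay": 0, "az": 0}, {"tx": 0.2, "ty": 0, "tz": 0, "ax": 0, "ay": 0, "az": 0}, {"tx": 0.2, "ty": 0, "tz": 0, "ax": 0, "ay": 0, "az": 0}, {"tx": 0.2, "ty": 0, "tz": 0, "ax": 0, "ay": 0, "az": 0}, {"tx": 0, "ty": 0, "tz": 0, "ax": 0, "ay": 0, "az": 0}])

```text
time_s: 12.88
ee_pos: [0.5181, -0.0887, 0.2267]
eef_rot: [-3.141, -0.0, 1.875]
force: [0.2, 0.0, 0.6]
grip_width: 0.0177
grip_force: 0.0
```

```bash
python3 look.py 5
```

```text
scene 0.0335 [321.2 206.2] 604.4 -33.6 58.3
scene 0.024 [321.2 206.2] 591.3 -35.6 59.2
scene 0.0335 [315.6 186.7] 517.5 -64.1 46.9
scene 0.024 [315.6 186.7] 503.1 -66.5 47.7
[ 0.51819393 -0.08904681  0.22658096] [-3.14117163e+00 -3.80106672e-04  1.87513661e+00] [ 0.16149259  0.46480427 -0.27518068] 12.975
```

View pics/p5.png

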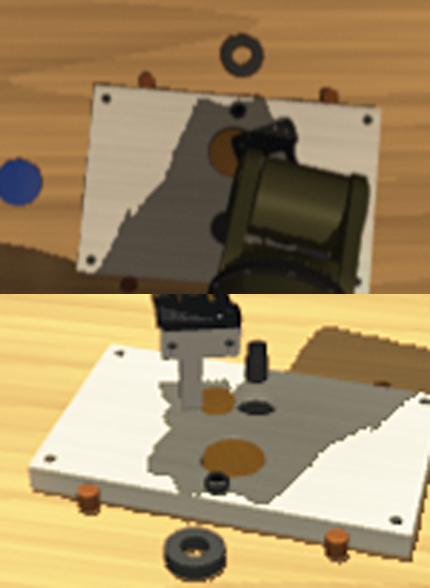

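The scene view shows the small disc at (217,401), just short of its recess at (256,408) and on line.

Request:
apply_moves(increments=[{"tx": 0.2, "ty": 0, "tz": 0, "ax": 0, "ay": 0, "az": 0}, {"tx": 0.2, "ty": 0, "tz": 0, "ax": 0, "ay": 0, "az": 0}, {"tx": 0.2, "ty": 0, "tz": 0, "ax": 0, "ay": 0, "az": 0}, {"tx": 0.2, "ty": 0, "tz": 0, "ax": 0, "ay": 0, "az": 0}, {"tx": 0.2, "ty": 0, "tz": 0, "ax": 0, "ay": 0, "az": 0}, {"tx": 0.1, "ty": 0, "tz": 0, "ax": 0, "ay": 0, "az": 0}, {"tx": 0.08, "ty": 0, "tz": 0, "ax": 0, "ay": 0, "az": 0}, {"tx": 0.05, "ty": 0, "tz": 0, "ax": 0, "ay": 0, "az": 0}, {"tx": 0.05, "ty": 0, "tz": 0, "ax": 0, "ay": 0, "az": 0}, {"tx": 0.05, "ty": 0, "tz": 0, "ax": 0, "ay": 0, "az": 0}, {"tx": 0, "ty": 0, "tz": 0, "ax": 0, "ay": 0, "az": 0}])

```text
time_s: 14.35
ee_pos: [0.5063, -0.051, 0.2267]
eef_rot: [-3.141, -0.0, 1.875]
force: [-0.2, -0.0, -0.1]
grip_width: 0.0181
grip_force: 0.0
```

```bash
python3 look.py 6
```

```text
scene 0.0335 [321.3 206.2] 604.3 -32.5 57.7
scene 0.024 [321.3 206.2] 591.2 -34.5 58.6
scene 0.0335 [329.2 188.1] 517.1 -24.9 34.7
scene 0.024 [329.2 188.1] 502.8 -26.8 35.2
[ 0.50631379 -0.05106879  0.22671958] [-3.14152588e+00 -7.31434331e-05  1.87501018e+00] [-0.69062823  0.56828037 -0.1620462 ] 14.45
```

View pics/p6.png

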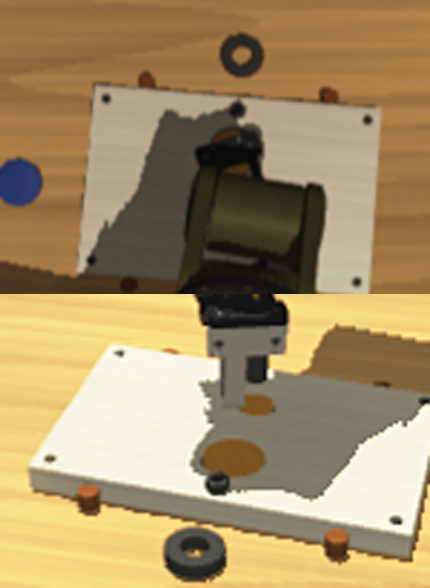

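The scene view shows the small disc dropped in at about (257,405): its apparent diameter at plate level is 35 mm, with no side wall. I'll back off, lift clear and check once more.

Request:
apply_moves(increments=[{"tx": -0.1, "ty": 0, "tz": -0.3, "ax": 0, "ay": 0, "az": 0}, {"tx": 0, "ty": 0, "tz": -0.8, "ax": 0, "ay": 0, "az": 0}, {"tx": 0, "ty": 0, "tz": -1, "ax": 0, "ay": 0, "az": 0}, {"tx": -1, "ty": 0, "tz": -1, "ax": 0, "ay": 0, "az": 0}, {"tx": -1, "ty": 0, "tz": 0, "ax": 0, "ay": 0, "az": 0}, {"tx": -1, "ty": 0, "tz": 0, "ax": 0, "ay": 0, "az": 0}, {"tx": -1, "ty": 0, "tz": 0, "ax": 0, "ay": 0, "az": 0}, {"tx": -1, "ty": 0, "tz": 0, "ax": 0, "ay": 0, "az": 0}, {"tx": -1, "ty": 0, "tz": 0, "ax": 0, "ay": 0, "az": 0}, {"tx": 0, "ty": 0, "tz": 0, "ax": 0, "ay": 0, "az": 0}])

```text
time_s: 15.7
ee_pos: [0.5611, -0.2272, 0.32]
eef_rot: [3.141, 0.0, 1.873]
force: [-0.0, 0.1, -0.3]
grip_width: 0.0178
grip_force: 0.0
```

```bash
python3 look.py 7
```

```text
top 0.0335 [308.9 203.7] 589.5 -31.1 52.9
top 0.024 [308.9 203.7] 590.3 -31.2 53.4
[ 0.56092713 -0.22543382  0.3199259 ] [-3.14150712e+00 -2.30918721e-04  1.87461104e+00] [-1.28720262 -0.79382624  0.46860627] 15.8
```

View pics/p7.png

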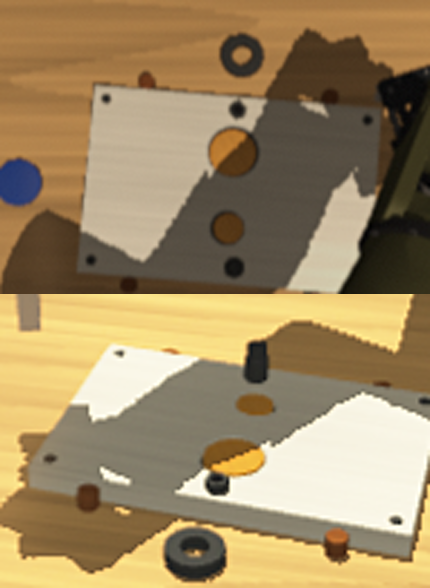

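Both discs sit flush inside their recesses, at (232,152) and (227,228) in the top view. The nut, socket and bearing haven't moved.

```bash
python3 -c "
from station import hand_in;print(hand_in())"
```

```text
the job is handed in; nothing more can be done
None
```

Both brass discs were pushed into their own recesses and look flat and flush in the last pictures, nothing else on the plate or bench appears to have moved, and the job is handed in at about 16 s.

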